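Load the shoe jack and lock its heel leg at the length mark

TASK

Slide the plywood tray with the child's shoe last on it all the way into the slotted dock of the shoe jack, without spilling the last. Then, with open fingers around the leg's post and cam lever, push the spring-loaded heel leg along its rail until its pointer lines up with the fin of the small aluminium clamp, stay there for a moment with the cam still open, and squeeze the cam lever fully closed against the post while keeping the leg on the mark. Finish while still holding the leg: keep gripping post and cam with the pointer on the mark, leave the clamp where it is and do not disturb the other things.

Things in the scene. Friction and masses are not known exactly. Their poses are not given: they have to be found in the camera images.
- dock: the shoe jack, fixed on the grey mat (mat top z = 0.003). Origin on the mat at the centre of the tray's home place. x: the way the tray slides in; y: the way the heel leg is pushed. Plywood cheeks 26 high, x = -20 to 50, inner faces y = +-88; lips in to +-78 at height 16 to 26 make the slots; flared mouth out to x = -52, |y| = 121; end stop at x = 50, 34 high
- tray_mid (a point): centre of the loose plywood tray's board, 4 above its underside; x to the edge that goes in first, y to its left. Board 100 (x) x 170 (y) x 8; rim 10 high, inset 13 left and right. It lies on the mat in front of the dock and slides along it; 3 play each side in the dock. Fully home: this point at dock x = 0, y = 0. About 0.22 kg plus the last
- tray_handle (a point): centre of the tray's upright block handle, 63 mm behind tray_mid (tray x = -63), 33 above the tray's underside; block 18 (x) x 20 (y) x 50 high, top 58 above the tray's underside, same axes as the tray. Grip it across its 20 mm (y)
- last_mid (a point): the loose child's shoe last standing on the tray inside the rim (load): 126 long (y) x 52 x 52 high, point 22 above its underside, at its middle; about 0.2 kg. On the tray this point is 26 above tray_mid
- heel_leg: sliding leg; origin on the rail's line at mat height, in the -y face of its upright push plate; axes as the dock's. Plate x = +-52, y = 0 to 8, 22 to 72 high. Slides along dock y: rest at dock y = -215, 88 mm travel; a spring pushes it back, 3 N at rest, 6 N at 60 mm. Push it with the sides of the fingers on the plate's -y face, beside post and cam
- pointer (a point): tip of the thin pointer (3 thick) on the leg's plate: at leg x = 64, y = 4 and 70 high
- mark (a point): tip of the thin fin (3 thick) on the small aluminium clamp on the edge strip: the length mark, 70 high, 1 beyond the pointer in x; axes as the dock's. The pointer is on the mark when both have the same dock y. The clamp sits 45 to 75 from the pointer's rest place and must not be shifted
- dock_base (a point): centre of the underside of the jack's 8 high base right of the dock (dock x = 12, y = -209.5; base 135 in x, 215 in y; axes as the dock's). On it, both along y: the leg's rail (dock x = -30, top 18 high) and an edge strip with the clamp (dock x = 66, strip top 42 high)
- heel_pad (a point): middle of the rubber heel pad's face on the leg's arm: leg x = 30, y = 60, 50 high; pad 40 wide (x), 26 high. On the mark it ends above the tray's right edge, short of the last
- grip_head: head on the -y face of the leg's plate; axes and origin as heel_leg's, but with 7 mm of soft, spring-centred play each way along x. Carries a post (x = -18 to -2, y = -24 to -2, 28 to 80 high) and the cam lever. Post and closed cam together are 36 wide, centred at x = 0; open at most 52 wide, x = -18 to 34
- cam: steel cam lever: block 18 wide (x), y = -24 to -2, 30 to 80 high from this origin (at its x-centre, mat height); a small tab 14 wide on its -y face near the top reaches y = -43. Slides along x on grip_head: origin at its x = 25 fully open, 9 fully closed (2 mm from the post); starts 0 to 3 mm from open; takes about 3 N
- tin: bystander: round steel polish tin, 79 across, 25 high; origin at its underside
- jar: bystander: small glass jar with steel lid, 54 across, 58 high; origin at its underside
- heel_blocks: bystander: two black rubber heel blanks stacked, 56 x 50 x 24 high; origin at its underside
- brush: bystander: black plastic shoe brush, 150 x 50 x 38 high; origin at its underside
- spare_last: bystander: spare child's shoe last standing by itself, 126 x 52 x 52 high; origin at its underside
- shoehorn: bystander: flat steel shoehorn lying down, 142 x 34 x 4; origin at its underside
- dressing: bystander: white plastic bottle, 42 across, 105 high; origin at its underside
There are look-alikes about, which are no part of the job. What is shaped like the part that bears last_mid but blue is not meant.

How it is judged:
By the outcome, as a careful person would: the job done as asked, in the order asked, and still so for the second after the job is handed in, while the arm keeps its last pose, push and grip.
It also fails if it takes over 51 s, if anything falls off the work surface, if the arm or the gripper's body presses on something with over 40 N, if the wrist force passes 120 N, or if a joint passes its speed limit or range.

ROBOT

A 6-joint arm with a two-finger parallel gripper is mounted at the origin on the work surface. World frame = base frame: x ahead of the robot, y to its left, z up, the work surface at z = 0. Lengths are in mm, angles in rad, forces in N, time in s.
With the tool pointing down it reaches from about 275 to 850 mm from the base axis. Payload 5.2 kg.
Tool frame: the origin (TCP) lies on the centre line of the jaws, within the pads' length; the fingertips stand 25 mm ahead of it and the grasp point (between the pads) lies 6 mm ahead of it; z points along the fingers, y is the line along which they close (so a half turn about z gives the same grasp; the last joint's range is limited). The gripper opens to 85 mm and grips with 20 to 120 N. Pads are 22 mm wide; open, the fingers measure 114 mm over their backs; the gripper's body (76 mm by 85 mm) begins 54 mm behind the grasp point. The pads swing forward as they close: fully open they stand 13 mm farther back than shut.
Start: joints at [-1.457, 0.259, 1.535, -0, 1.348, -0.203], TCP at [171.361, -522.629, 256.31] pointing down, gripper open.
Joint ranges: [-3.14, 3.14], [-0.91, 2.08], [0.19, 2.58], [-1.22, 4.36], [0.22, 2.71], [-3.12, 3.12]. Speed limits (rad/s): [2.57, 2.57, 3.14, 3.14, 3.14, 3.14].

INTERFACE

Orientations are given as a unit quaternion [x, y, z, w].
In Python, from bench import arm, eyes gives the robot as it stands.
- The arm moves only by the tool apply_moves, never from a script. Its argument "steps" is a list of rows, each a list of 5 numbers: the shift along the world's x, y, z in units of 40 mm (1.0 is 40 mm), then the turn about the world's z in units of 8 degrees (1.0 is 8 degrees), then the opening in per cent of the stroke, from 0 (shut) to 100 (fully open). In form: [[tx, ty, tz, spin, hand], ...]. A call has 1 to 12 rows; each row is the pose to reach, as a shift and turn from the pose commanded when the call began; what a row does not reach only later rows make up. A row lasts 1/10 s, in which the tool goes at most 50 mm and 8.59 degrees, less where a joint would pass 70% of its speed; a pose out of reach is approached as far as the arm can. A call with a gripper value outside its range is refused whole. The fingers move at their own pace and stop on an object; "grip_force" is the grip in N (left out, the last holds). Time passes only in rows, so rows that repeat a pose let the fingers close. It gives the time, the measured TCP pose, the force, the opening and the grip force at its end, in the units of the state.
- arm.sense(): the state, without advancing time (a new reading comes with each control period).
- eyes.get_image(name): name is "scene" or "top" or "wrist"; returns a dict with "image" (420x560x3 uint8, red, green, blue), "range_z" (420x560 float32, mm along the optical axis (not along the pixel's ray), 0 where there is no reading), "K" (3x3 intrinsics, pixels), "world_from_camera" (4x4, takes a point from camera to world coordinates). Camera axes: x right, y up, looking along -z (the intrinsics and any distortion apply to the point x, -y, -z); pixel columns grow to the right and rows downward; lengths in mm; the calibration is good to about 2 mm. A picture is of the moment at which its call begins.
- arm.sign_off(): hands the job in; it is judged then, once.
The state is a dict: "clock": time; "joint_positions": joint angles; "dq": joint speeds; "joint_efforts": joint torques, N m; "tcp_pos": TCP position; "ee_rot": TCP orientation; "wrist_force": force on the tool from outside, world axes, zero at the start; "torque": the same for the moment, N m; "grip_width": finger opening in mm; "gripper_force": force on a finger pad.
Only numpy, scipy, OpenCV 4.12 (cv2) and the standard library are available. Lean on these libraries where they do the work, as an engineer would, in place of code of your own. Each camera call takes 0.05 s, during which the arm holds its last target. There are 200 camera calls.

## Working session

There is one attempt and no reset: what is moved stays moved. The work goes in short steps, Python scripts to look and compute and a tool call to move; the robot and the scene stay as the last step left them, time stands still between calls to the robot, and variables do not carry over. Pictures are saved under pics/ and viewed, at most 13 in all, crops included, and the job is handed in when it is done.

Besides the shell and the picture viewer there is one more tool, called after "Call:" by a JSON object that holds its "op" and its "data", one argument or row to a line. apply_moves: Moves the arm, as the interface text tells. Its arguments: {"type":"object","properties":{"steps":{"type":"array"},"grip_force":{"type":"number"}},"required":["steps"]}

```bash
mkdir -p pics; cat > h.py <<'E'
import numpy as np, cv2
from bench import arm, eyes
def shot(n, fn=None):
    d=eyes.get_image(n)
    if fn: cv2.imwrite('pics/'+fn, d['image'][:,:,::-1])
    np.savez('%s.npz'%n, **d)
    return d
def cloud(d):
    r=d['range_z']; K=d['K']; T=d['world_from_camera']
    v,u=np.mgrid[:r.shape[0],:r.shape[1]]
    x=(u-K[0,2])/K[0,0]*r; y=(v-K[1,2])/K[1,1]*r
    P=np.stack([x,-y,-r,np.ones_like(r)],-1)@T.T
    P=P[...,:3]; P[r<=0]=np.nan
    return P
E
python3 - <<'E'
from h import *
for n in ['top','scene']:
    d=shot(n,n+'0.png'); print(n,d['K'].tolist(),np.round(d['world_from_camera'],3).tolist(),[k for k in d])
s=arm.sense(); print(s)
E
```

```text
top [[401.3201931356036, 0.0, 285.03541926908065], [0.0, 401.3201931356036, 211.42275553998223], [0.0, 0.0, 1.0]] [[0.096, 0.975, -0.201, 327.346], [-0.995, 0.093, -0.023, 66.942], [-0.004, 0.203, 0.979, 1169.782], [0.0, 0.0, 0.0, 1.0]] ['image', 'range_z', 'K', 'world_from_camera']
scene [[504.38004996805086, 0.0, 283.12485227918995], [0.0, 504.38004996805086, 206.2494513557446], [0.0, 0.0, 1.0]] [[-0.366, -0.539, 0.758, 1397.609], [0.93, -0.196, 0.31, 410.66], [-0.019, 0.819, 0.573, 711.461], [0.0, 0.0, 0.0, 1.0]] ['image', 'range_z', 'K', 'world_from_camera']
{'clock': 0.1, 'joint_positions': array([-1.45678555e+00,  2.59280680e-01,  1.53594363e+00, -4.50022091e-05,
        1.34797991e+00, -2.02787434e-01]), 'dq': array([ 0.00013308, -0.00153024, -0.00302146,  0.00073101, -0.001943  ,
       -0.00132249]), 'joint_efforts': array([ 1.88152335e-03, -4.46970069e+01, -2.91250151e+01, -2.46571635e-04,
        6.35243443e-03,  1.63491484e-05]), 'tcp_pos': array([ 171.30583626, -522.20529055,  255.5641406 ]), 'ee_rot': array([ 9.87479962e-01,  1.57742434e-01,  1.38364421e-05, -8.05964141e-04]), 'wrist_force': array([ 0.37172587,  0.93299672, -0.08828939]), 'torque': array([ 0.02508114, -0.01328074, -0.03726001]), 'gripper_force': 0.0, 'grip_width': 85.88402969877338}
```

View pics/top0.png

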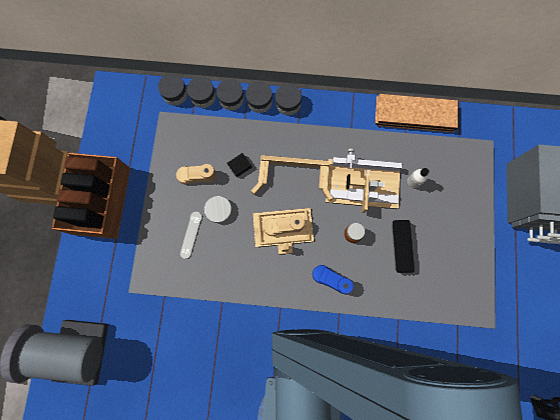

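View pics/scene0.png

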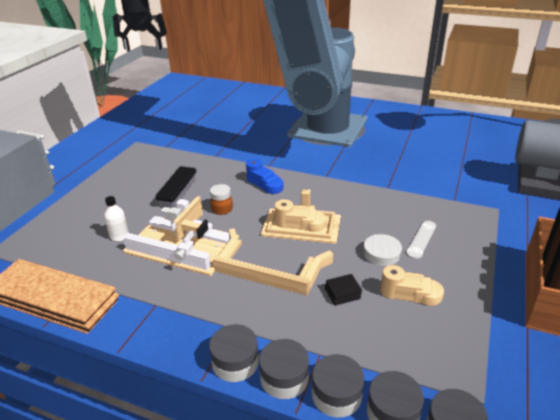

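The top view shows the tray at about (284,228) with its handle at (285,248) on the robot side. The dock mouth opens downward at about (262-330,160-200), and the jack base with leg and clamp is at (325-402,150-207). Next I'll enlarge this area and compute geometry.

```bash
python3 - <<'E'
from h import *
d=np.load('top.npz'); im=d['image'][140:270,240:440,::-1]
cv2.imwrite('pics/crop0.png',cv2.resize(im,None,fx=4,fy=4,interpolation=cv2.INTER_CUBIC))
P=cloud(d)
for (u,v) in [(284,228),(285,248),(300,160),(262,188),(350,180),(420,178),(355,232),(403,245),(218,209),(239,165),(332,279),(300,280),(390,200)]:
    print((u,v),np.round(np.nanmedian(P[v-1:v+2,u-1:u+2].reshape(-1,3),0),1))
d=shot('wrist','wrist0.png'); print(np.round(d['world_from_camera'],3).tolist(), d['K'].tolist())
E
```

```text
(284, 228) [509.5  91.8  50.9]
(285, 248) [452.1  83.4  60.2]
(300, 160) [718.8  64.5  38.1]
(262, 188) [632.2 170.4   3.1]
(350, 180) [663.7 -83.   63.3]
(420, 178) [ 683.4 -276.6   77.9]
(355, 232) [ 515.7 -106.7   60.1]
(403, 245) [ 494.6 -247.1   41.3]
(218, 209) [550.7 288.9  27.5]
(239, 165) [690.2 244.3  26.6]
(332, 279) [381.1 -54.2  42.3]
(300, 280) [371.3  32.7   2.3]
(390, 200) [ 627.  -209.7   20. ]
[[0.311, 0.918, 0.247, 233.66], [-0.951, 0.3, 0.079, -502.853], [-0.001, -0.259, 0.966, 372.757], [0.0, 0.0, 0.0, 1.0]] [[336.7794928866513, 0.0, 278.71527093408775], [0.0, 336.7794928866513, 206.80097488125367], [0.0, 0.0, 1.0]]
```

View pics/crop0.png

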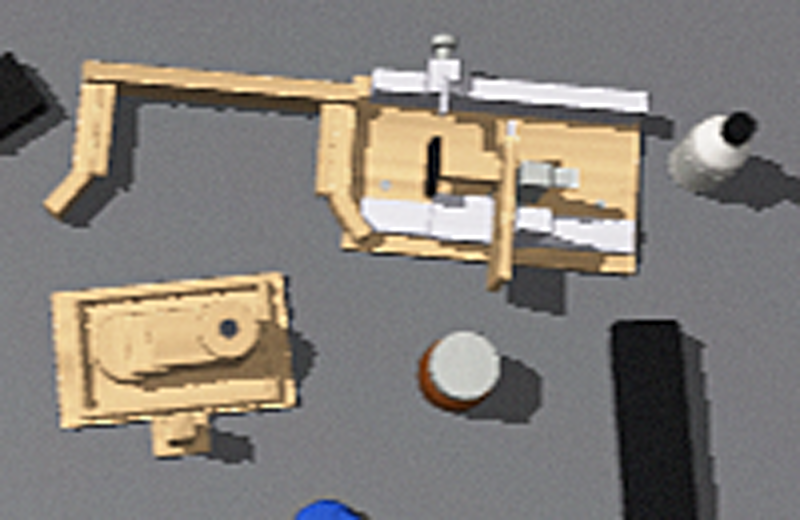

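View pics/wrist0.png

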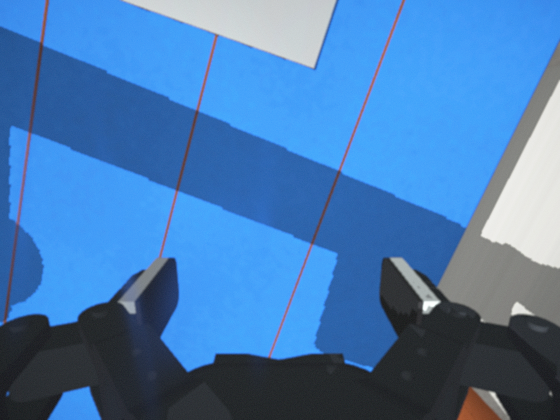

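Call:
{"op": "apply_moves", "data": {
  "steps": [
    [0.5,0.8,0.3,-0.2,100],
    [1.2,1.9,0.6,-0.5,100],
    [2.0,3.1,0.9,-0.8,100],
    [2.7,4.3,1.2,-1.1,100],
    [3.5,5.5,1.5,-1.4,100],
    [4.2,6.7,1.8,-1.7,100],
    [5.0,7.9,2.1,-2,100],
    [5.7,9.1,2.3,-2.25,100],
    [6.5,10.3,2.5,-2.25,100],
    [7.2,11.5,2.7,-2.25,100],
    [7.9,12.7,2.9,-2.25,100],
    [8.4,13.5,3.1,-2.25,100]
  ]
}}

```text
clock: 1.35
tcp_pos: [477.6, -30.2, 370.6]
ee_rot: [1.0, 0.001, -0.0, 0.0]
wrist_force: [1.0, -1.2, 0.3]
grip_width: 85.7
gripper_force: 0.0
```

Call:
{"op": "apply_moves", "data": {
  "steps": [
    [0.2,0.3,0,0,100],
    [0.3,0.5,0,0,100],
    [0.3,0.5,0,0,100],
    [0.3,0.5,0,0,100]
  ]
}}

```text
clock: 1.75
tcp_pos: [488.6, -13.4, 370.0]
ee_rot: [1.0, 0.001, -0.001, 0.0]
wrist_force: [-0.3, -0.1, -0.0]
grip_width: 85.0
gripper_force: 0.0
```

```bash
python3 - <<'E'
from h import *
d=shot('wrist'); cv2.imwrite('pics/w1.png',cv2.resize(d['image'][:,:,::-1],(800,600),interpolation=cv2.INTER_CUBIC))
s=arm.sense(); print(s['clock'],s['tcp_pos'],s['ee_rot'],s['joint_positions'])
E
```

```text
1.8 [488.56851287 -13.59299838 370.10835981] [ 9.99999786e-01  4.14409665e-04 -4.82311314e-04  1.53382565e-04] [-2.56125779e-01  9.31099750e-02  1.46426126e+00 -5.41539997e-04
  1.58507663e+00  1.31383423e+00]
```

View pics/w1.png

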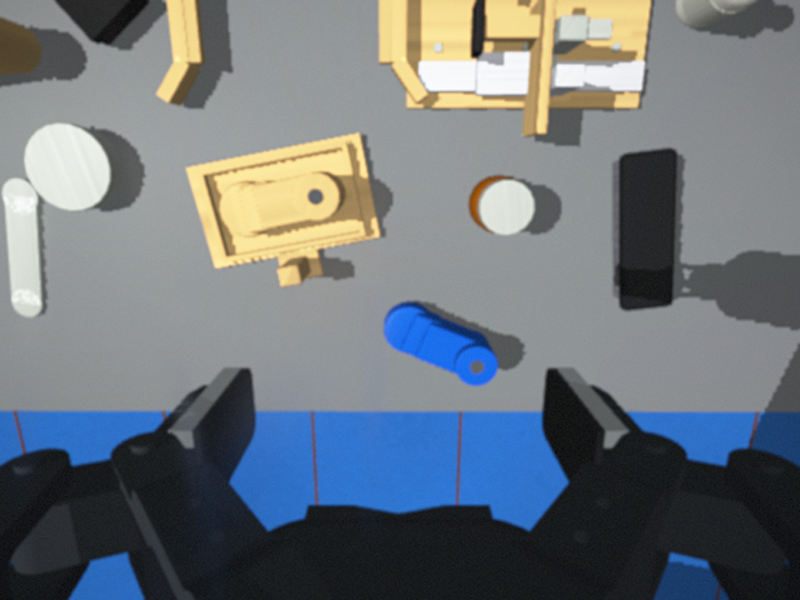

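The wrist view (800x600 scaled) shows the tray board corners at about (187,168), (360,133), (382,237) and (217,267), rotated about 11°. The handle is at (292,270), and the dock cheeks are at (183,40) and (395,50). Now I'll fit both poses from the point clouds.

```bash
cat >> h.py <<'E'
def mask_hsv(im):
    h=cv2.cvtColor(im,cv2.COLOR_RGB2HSV); return (h[...,0]>8)&(h[...,0]<30)&(h[...,1]>70)&(h[...,2]>80)
def rect(Q):
    return cv2.minAreaRect(Q[:,:2].astype(np.float32))
E
python3 - <<'E'
from h import *
for n in ['wrist','top']:
    d=np.load(n+'.npz'); P=cloud(d); w=mask_hsv(d['image'])
    x,y,z=P[...,0],P[...,1],P[...,2]
    g=(x>380)&(x<600)&(y>-20)&(y<200)
    mat=(~w)&g&(z<8); print(n,'mat z',np.nanmedian(z[mat]),np.nanstd(z[mat]))
    for lo,hi in [(7,30),(52,70)]:
        m=w&g&(z>lo)&(z<hi); m=cv2.morphologyEx(m.astype(np.uint8),cv2.MORPH_OPEN,np.ones((2,2)))>0
        Q=P[m]; print(lo,hi,len(Q),rect(Q), Q.mean(0).round(1))
    m=w&g&(x<472)&(z>50); Q=P[m]; print('handle top',len(Q),Q.mean(0).round(1),rect(Q))
    # cheeks
    for nm,b in [('L',(100,200)),('R',(-80,0))]:
        m=w&(y>b[0])&(y<b[1])&(x>640)&(x<700)&(z>24)&(z<34); Q=P[m]
        if len(Q)<5: print(nm,'none'); continue
        rows=[]
        for xv in range(640,700,5):
            q=Q[(Q[:,0]>=xv)&(Q[:,0]<xv+5)]
            if len(q)>2: rows.append((xv+2,q[:,1].min().round(1),q[:,1].max().round(1)))
        print(nm,rows)
    m=(x>580)&(x<760)&(y>-300)&(y<-20)&(z>7)&(z<15)&w; Q=P[m]; print('base',len(Q),rect(Q))
    m=(x>680)&(x<780)&(y>-300)&(y<-20)&(z>41)&(z<49)&~w; Q=P[m]; print('strip',len(Q),rect(Q) if len(Q) else '')
    m=(x>690)&(x<780)&(y>-0)&(y<180)&(z>33)&(z<41)&w; Q=P[m]; print('stop',len(Q),rect(Q) if len(Q) else '')
E
```

```text
wrist mat z 2.402880332419727 0.8918987312186158
7 30 6355 ((504.34979248046875, 92.60084533691406), (127.82772064208984, 168.38973999023438), 10.956037521362305) [nan nan nan]
52 70 1056 ((492.7883605957031, 79.35919189453125), (30.138113021850586, 125.27095031738281), 53.868499755859375) [nan nan nan]
handle top 233 [459.   84.2  59.6] ((458.2091979980469, 85.0950698852539), (18.169450759887695, 20.405235290527344), 9.389638900756836)
L [(642, np.float64(158.0), np.float64(182.5)), (647, np.float64(158.7), np.float64(181.5)), (652, np.float64(158.1), np.float64(182.3)), (657, np.float64(157.9), np.float64(181.8)), (662, np.float64(158.4), np.float64(182.7)), (667, np.float64(158.1), np.float64(182.0)), (672, np.float64(158.2), np.float64(182.2)), (677, np.float64(158.2), np.float64(181.6)), (682, np.float64(158.5), np.float64(182.5)), (687, np.float64(158.2), np.float64(181.8))]
R [(642, np.float64(-22.2), np.float64(-0.9)), (647, np.float64(-21.0), np.float64(-1.0)), (652, np.float64(-20.9), np.float64(-1.1)), (657, np.float64(-20.9), np.float64(-1.1)), (662, np.float64(-20.9), np
[... 1601 characters left out ...]
p.float64(-0.5)), (662, np.float64(-20.5), np.float64(-0.3)), (667, np.float64(-20.2), np.float64(-2.2)), (672, np.float64(-19.9), np.float64(-2.3)), (677, np.float64(-22.3), np.float64(-1.8)), (682, np.float64(-22.3), np.float64(-1.6)), (687, np.float64(-22.0), np.float64(-0.9)), (692, np.float64(-21.4), np.float64(-0.6)), (697, np.float64(-21.2), np.float64(-2.8))]
base 1387 ((673.2819213867188, -129.90133666992188), (214.6207275390625, 134.66664123535156), 89.75550079345703)
strip 320 ((724.2199096679688, -153.85031127929688), (239.42654418945312, 47.59162139892578), 80.25439453125)
stop 242 ((717.1140747070312, 88.6134033203125), (180.13919067382812, 28.7430419921875), 85.13880157470703)
```

Call:
{"op": "apply_moves", "data": {
  "steps": [
    [-0.3,1,-1,0.5,100],
    [-0.6,2,-2,1,100],
    [-0.75,2.47,-3.2,1.36,100],
    [-0.75,2.47,-4.4,1.36,100],
    [-0.75,2.47,-5.4,1.36,100],
    [-0.75,2.47,-6.2,1.36,100],
    [-0.75,2.47,-6.2,1.36,100]
  ]
}}

```text
clock: 2.5
tcp_pos: [455.2, 85.4, 118.4]
ee_rot: [0.995, 0.095, -0.005, -0.001]
wrist_force: [-0.5, -0.7, 0.1]
grip_width: 85.3
gripper_force: 0.0
```

```bash
python3 - <<'E'
from h import *
d=shot('wrist','w2.png'); P=cloud(d); w=mask_hsv(d['image'])
x,y,z=P[...,0],P[...,1],P[...,2]
g=(x>380)&(x<600)&(y>-20)&(y<200)
m=w&g&(x<475)&(z>56); Q=P[m]; print('handle top',len(Q),Q.mean(0).round(1),rect(Q))
s=arm.sense(); print(s['clock'],s['tcp_pos'],s['ee_rot'])
E
```

```text
handle top 1108 [458.6  85.3  60.2] ((457.5704345703125, 85.2385025024414), (18.501754760742188, 19.636638641357422), 11.426969528198242)
2.55 [457.47779811  85.41920444 121.12212808] [ 9.95455821e-01  9.51882095e-02 -2.61242536e-03 -2.95830170e-04]
```

View pics/w2.png

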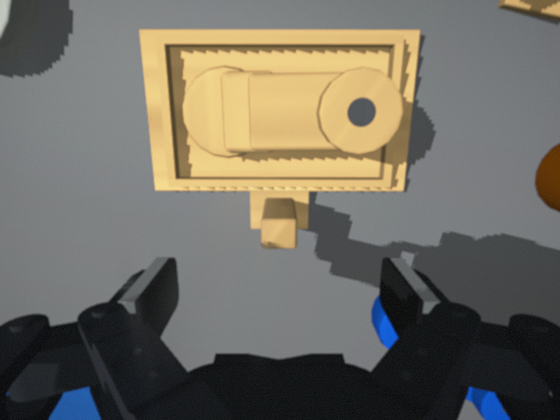

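The handle is at (278,228), centred between the fingers, and the tray edges are level in the image, so the alignment is good. Descending and gripping.

Call:
{"op": "apply_moves", "data": {
  "steps": [
    [0,0,-0.9,0,100],
    [0,0,-1.6,0,100],
    [0,0,-1.8,0,100],
    [0,0,-1.8,0,50],
    [0,0,-1.8,0,20],
    [0,0,-1.8,0,15],
    [0,0,-1.8,0,15],
    [0,0,-1.8,0,15],
    [0,0,-1.8,0,15]
  ],
  "grip_force": 40
}}

```text
clock: 3.45
tcp_pos: [460.0, 86.5, 51.6]
ee_rot: [0.995, 0.096, 0.001, 0.0]
wrist_force: [-0.4, -0.8, 6.7]
grip_width: 19.2
gripper_force: 40.2
```

Call:
{"op": "apply_moves", "data": {
  "steps": [
    [0,-0.01,0,-0.1,15],
    [0,-0.03,0,-0.25,15],
    [0,-0.05,0,-0.4,15],
    [0,-0.07,0,-0.55,15],
    [0,-0.09,0,-0.7,15],
    [0,-0.11,0,-0.85,15],
    [0,-0.13,0,-1,15],
    [0,-0.15,0,-1.15,15],
    [0,-0.17,0,-1.27,15],
    [0,-0.18,0,-1.37,15],
    [0,-0.18,0,-1.37,15]
  ]
}}

```text
clock: 4.55
tcp_pos: [460.8, 79.6, 51.6]
ee_rot: [1.0, 0.0, 0.002, -0.0]
wrist_force: [1.8, 3.5, 4.6]
grip_width: 19.5
gripper_force: 40.1
```

```bash
python3 - <<'E'
from h import *
d=shot('wrist','w3.png'); P=cloud(d); w=mask_hsv(d['image'])
x,y,z=P[...,0],P[...,1],P[...,2]
m=w&(x>480)&(x<590)&(y>-30)&(y<190)&(z>6)&(z<16)
for xv in range(480,585,10):
    q=P[m&(x>=xv)&(x<xv+10)]
    if len(q)>5: print(xv+5,np.percentile(q[:,1],[0.5,99.5]).round(1))
m=w&(z>23)&(z<36)&(x>590)
for xv in range(600,720,10):
  for b in [(70,220),(-80,70)]:
    q=P[m&(x>=xv)&(x<xv+10)&(y>b[0])&(y<b[1])]
    if len(q)>5: print('cheek',xv+5,b,np.percentile(q[:,1],[1,99]).round(1))
s=arm.sense(); print(s['clock'],s['tcp_pos'],s['ee_rot'],s['wrist_force'])
E
```

```text
485 [ -5.  162.6]
495 [ -5.4 162.8]
505 [ -5.6 163.1]
515 [141.8 163.4]
525 [142.9 163.5]
535 [ -5.6 163.4]
545 [ -5.8 163. ]
555 [ -5.1 162.5]
565 [ -5.8 162.9]
575 [ -4.9 162.1]
4.6 [460.73786143  79.57975054  51.57479742] [ 9.99998259e-01  5.34349901e-04  1.78255555e-03 -1.35844985e-04] [2.49265901 2.38667801 5.97586258]
```

View pics/w3.png

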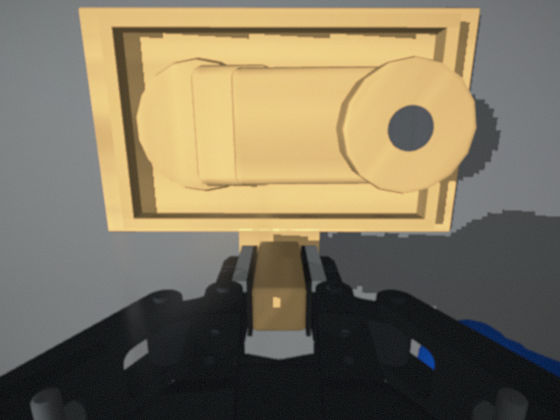

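The tray is level in the image and straight, with its y centre at about 78.8 against a dock centre of about 78.7. Sliding it in.

Call:
{"op": "apply_moves", "data": {
  "steps": [
    [0.05,0,0,0,15],
    [0.15,0,0,0,15],
    [0.3,0,0,0,15],
    [0.5,0,0,0,15],
    [0.7,0,0,0,15],
    [0.9,0,0,0,15],
    [1.1,0,0,0,15],
    [1.3,0,0,0,15],
    [1.45,0,0,0,15],
    [1.55,0,0,0,15],
    [1.6,0,0,0,15],
    [1.6,0,0,0,15]
  ]
}}

```text
clock: 5.8
tcp_pos: [517.8, 79.7, 51.2]
ee_rot: [1.0, 0.001, -0.005, -0.0]
wrist_force: [-16.0, -0.6, 22.6]
grip_width: 19.5
gripper_force: 42.4
```

```bash
python3 - <<'E'
from h import *
d=shot('wrist','w4.png'); P=cloud(d); w=mask_hsv(d['image'])
x,y,z=P[...,0],P[...,1],P[...,2]
m=w&(x>540)&(x<660)&(y>-30)&(y<190)&(z>6)&(z<16)
for xv in range(550,650,10):
    q=P[m&(x>=xv)&(x<xv+10)]
    if len(q)>5: print(xv+5,np.percentile(q[:,1],[0.5,99.5]).round(1))
m=w&(z>24)&(z<33)&(x>590)
for xv in range(600,720,10):
    r=[xv+5]
    for b in [(120,220),(-80,40)]:
        q=P[m&(x>=xv)&(x<xv+10)&(y>b[0])&(y<b[1])]
        if len(q)>5: r.append(np.percentile(q[:,1],[1,99]).round(1))
    print('cheek',r)
s=arm.sense(); print(s['clock'],s['tcp_pos'],s['ee_rot'],s['wrist_force'])
E
```

```text
555 [ -5.7 163.4]
565 [139.  163.7]
575 [143.5 163.6]
585 [141.9 163.7]
595 [ -5.5 163.6]
605 [-29.4 163. ]
615 [-28.6 162.7]
625 [-22.1 163.1]
cheek [605, array([-30.1, -28.8])]
cheek [615, array([-29.2, -21.2])]
cheek [625, array([179.5, 182.5]), array([-24.4, -17.8])]
cheek [635]
cheek [645]
cheek [655]
cheek [665]
cheek [675]
cheek [685]
cheek [695]
cheek [705]
cheek [715]
5.85 [517.75522991  79.78176749  51.15716628] [ 9.99984968e-01  1.02230156e-03 -5.38621207e-03 -8.30845753e-05] [-1.67126675e+01 -2.14521244e-02  2.22200216e+01]
```

Call:
{"op": "apply_moves", "data": {
  "steps": [
    [0,0,0.03,0,15],
    [0.1,0,0.05,0,15],
    [0.2,0,0.05,0,15]
  ]
}}

```text
clock: 6.15
tcp_pos: [531.6, 79.2, 52.3]
ee_rot: [1.0, 0.001, 0.0, 0.0]
wrist_force: [0.3, -0.4, -3.4]
grip_width: 19.3
gripper_force: 39.1
```

Call:
{"op": "apply_moves", "data": {
  "steps": [
    [0.1,0,-0.01,0,15],
    [0.25,0,-0.01,0,15],
    [0.4,0,-0.01,0,15],
    [0.55,0,-0.01,0,15],
    [0.7,0,-0.01,0,15],
    [0.85,0,-0.01,0,15],
    [1.0,0,-0.01,0,15],
    [1.1,0,-0.01,0,15],
    [1.2,0,-0.01,0,15],
    [1.2,0,-0.01,0,15]
  ]
}}

```text
clock: 7.15
tcp_pos: [579.8, 79.2, 52.1]
ee_rot: [1.0, 0.001, 0.0, 0.0]
wrist_force: [0.2, 0.1, -4.2]
grip_width: 19.5
gripper_force: 39.2
```

```bash
python3 - <<'E'
from h import *
s=arm.sense(); print(s['clock'],s['tcp_pos'],s['ee_rot'],s['wrist_force'],s['torque'])
d=shot('wrist','w5.png'); P=cloud(d); w=mask_hsv(d['image'])
x,y,z=P[...,0],P[...,1],P[...,2]
m=w&(z>24)&(z<33)&(x>590)
for xv in range(620,720,10):
    r=[xv+5]
    for b in [(120,220),(-80,40)]:
        q=P[m&(x>=xv)&(x<xv+10)&(y>b[0])&(y<b[1])]
        if len(q)>5: r.append(np.percentile(q[:,1],[1,99]).round(1))
    print('cheek',r)
E
```

```text
7.15 [579.77331297  79.24663438  52.06499087] [9.99999782e-01 6.02589720e-04 2.69086875e-04 1.57342681e-05] [ 0.19953654  0.12774293 -4.22344031] [-0.01485017  0.22574611 -0.03974988]
cheek [625, array([176.2, 195.6]), array([-35.2, -15.4])]
cheek [635, array([169.4, 189. ]), array([-27.9,  -8.3])]
cheek [645, array([158.1, 182.3]), array([-21.3,  -1.5])]
cheek [655, array([158.1, 181.9]), array([-21. ,   2.8])]
cheek [665, array([158.1, 182.3]), array([-20.8,   3.2])]
cheek [675, array([158.1, 182.1]), array([-20.7,   3.2])]
cheek [685, array([157.9, 182.1]), array([-20.9,  16.7])]
cheek [695]
cheek [705]
cheek [715]
```

Call:
{"op": "apply_moves", "data": {
  "steps": [
    [0.1,0,-0.02,0,15],
    [0.2,0,-0.02,0,15],
    [0.3,0,-0.02,0,15],
    [0.4,0,-0.02,0,15],
    [0.45,0,-0.02,0,15],
    [0.5,0,-0.02,0,15],
    [0.55,0,-0.02,0,15],
    [0.55,0,-0.02,0,15]
  ]
}}

```text
clock: 8.0
tcp_pos: [601.5, 79.3, 51.3]
ee_rot: [1.0, 0.001, 0.0, 0.0]
wrist_force: [-1.1, 0.4, -2.6]
grip_width: 19.5
gripper_force: 39.6
```

Call:
{"op": "apply_moves", "data": {
  "steps": [
    [0.03,0,0,0,15],
    [0.06,0,0,0,15],
    [0.1,0,0,0,15],
    [0.14,0,0,0,15],
    [0.14,0,0,0,15]
  ]
}}

```text
clock: 8.5
tcp_pos: [601.9, 79.2, 51.2]
ee_rot: [1.0, 0.001, -0.005, 0.0]
wrist_force: [-17.5, -2.2, 11.5]
grip_width: 19.5
gripper_force: 41.3
```

Call:
{"op": "apply_moves", "data": {
  "steps": [
    [-0.1,0,0.01,0,15],
    [-0.13,0,0.02,0,15],
    [-0.13,0,0.02,0,40],
    [-0.13,0,0.02,0,80],
    [-0.13,0,0.02,0,100],
    [-0.13,0,0.02,0,100],
    [-0.13,0,0.8,0,100],
    [-0.13,0,1.9,0,100],
    [-0.3,-0.5,3,0,100],
    [-0.5,-1.5,4.0,0,100],
    [-0.7,-2.5,5,0,100],
    [-0.7,-2.5,5,0,100]
  ]
}}

```text
clock: 9.7
tcp_pos: [580.3, -24.0, 256.0]
ee_rot: [1.0, -0.001, 0.004, 0.002]
wrist_force: [0.8, 0.3, -0.1]
grip_width: 85.3
gripper_force: 0.0
```

```bash
python3 - <<'E'
from h import *
s=arm.sense(); print(s['clock'],s['tcp_pos'],s['ee_rot'],s['wrist_force'],s['joint_positions'])
d=shot('wrist'); cv2.imwrite('pics/w6.png',cv2.resize(d['image'][:,:,::-1],(800,600),interpolation=cv2.INTER_CUBIC))
shot('top','top6.png')
E
```

```text
9.7 [580.25850791 -23.95650811 256.04696834] [ 9.99991240e-01 -5.34043300e-04  3.85832182e-03  1.53217615e-03] [ 0.77922424  0.303219   -0.05447305] [-2.32528595e-01  3.09328051e-01  1.46612768e+00 -1.23594161e-03
  1.35792259e+00  1.33959198e+00]
```

View pics/w6.png

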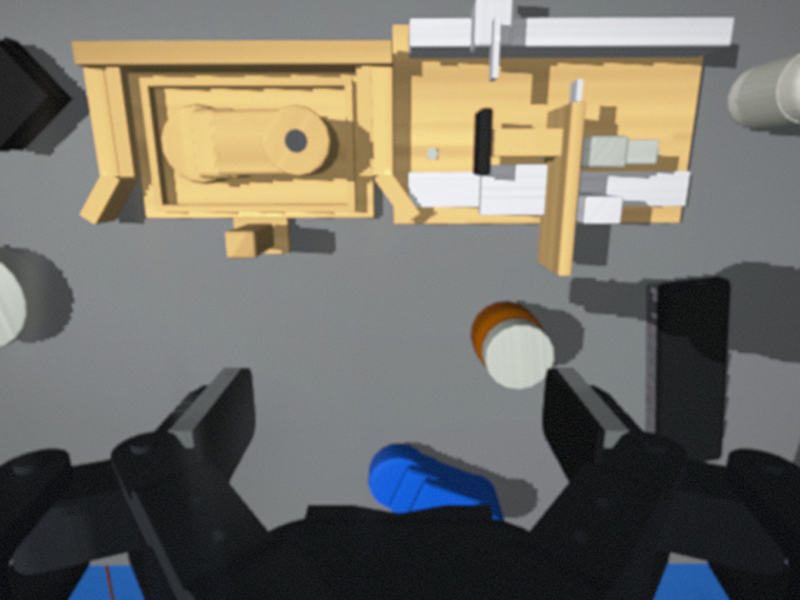

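The tray is home against the stop with the last still on it, tray at (150-375, 70-215). The pointer tip is near (577,88), the mark fin tip near (494,75), the cam with its tab at (605-655,150) and the post at (600,208). Now the numbers.

```bash
cat >> h.py <<'E'
def ray(d,u,v,zp):
    K=d['K'];T=d['world_from_camera']
    r=T[:3,:3]@np.array([(u-K[0,2])/K[0,0],-(v-K[1,2])/K[1,1],-1.]); o=T[:3,3]
    return o+r*(zp-o[2])/r[2]
E
python3 - <<'E'
from h import *
d=np.load('wrist.npz'); P=cloud(d); w=mask_hsv(d['image']); x,y,z=P[...,0],P[...,1],P[...,2]
for u,v in [(577,80),(577,100),(494,78),(494,55)]:
    print('ray',(u,v),ray(d,u/1.4286,v/1.4286,73).round(1))
def box(nm,m):
    q=P[m]; print(nm,len(q),np.percentile(q,[2,98],axis=0).round(1).tolist() if len(q) else '')
g=(y<-60)&(y>-230)
box('tops>77',(z>77)&(z<90)&(x>590)&(x<700)&g)
# by connected comps in height band
for nm,m in [('grey z76-90',(z>76)&(z<90)&(x>600)&(x<700)&g),('plate top',w&(z>70)&(z<78)&(x>570)&(x<700)&g),('ptr/fin',(~w)&(z>66)&(z<78)&(x>655)&(x<760)&g),('tray',w&(z>6)&(z<14)&(x>560)&(x<720)&(y>-15)&(y<170))]:
    k,l,st,c=cv2.connectedComponentsWithStats(m.astype(np.uint8))
    for i in range(1,k):
        if st[i,4]>8: box(nm+str(c[i].round()),l==i)
E
```

```text
ray (577, 80) [ 695.2 -129.2   73. ]
ray (577, 100) [ 684.4 -130.2   73. ]
ray (494, 78) [696.4 -81.1  73. ]
ray (494, 55) [708.5 -80.5  73. ]
tops>77 1507 [[615.6, -175.4, 77.8], [663.9, -136.3, 83.9]]
grey z76-90[433. 105.] 995 [[647.2, -175.8, 77.4], [664.7, -136.3, 83.8]]
grey z76-90[420. 146.] 532 [[614.8, -157.7, 77.2], [630.0, -136.2, 84.0]]
plate top[399. 130.] 1270 [[583.3, -134.0, 70.5], [681.9, -126.0, 75.9]]
ptr/fin[346.  33.] 223 [[697.5, -82.3, 66.7], [728.5, -79.1, 74.0]]
ptr/fin[403.  63.] 101 [[683.5, -131.7, 66.4], [696.0, -127.2, 74.8]]
ptr/fin[409. 101.] 39 [[655.4, -137.1, 70.5], [663.9, -136.0, 77.8]]
ptr/fin[339. 105.] 11 [[655.2, -80.7, 66.0], [659.3, -75.9, 66.7]]
tray[173. 112.] 2878 [[588.5, -4.7, 8.4], [711.9, 162.4, 12.3]]
tray[180. 103.] 5156 [[621.8, 13.9, 8.9], [701.4, 145.3, 13.0]]
```

Call:
{"op": "apply_moves", "data": {
  "steps": [
    [0.3,-0.8,0,1,100],
    [0.6,-1.6,0,2,100],
    [0.9,-2.4,0,3,100],
    [1.3,-3.22,0,4,100],
    [1.3,-3.22,-0.5,5,100],
    [1.3,-3.22,-1,6,100],
    [1.3,-3.22,-1.5,7,100],
    [1.3,-3.22,-2,8,100],
    [1.3,-3.22,-2.5,9,100],
    [1.3,-3.22,-2.9,10,100],
    [1.3,-3.22,-2.9,11,100],
    [1.3,-3.22,-2.9,11.25,100]
  ]
}}

```text
clock: 11.0
tcp_pos: [629.5, -146.9, 131.3]
ee_rot: [0.705, 0.709, -0.001, -0.003]
wrist_force: [-0.5, 1.0, -0.0]
grip_width: 85.7
gripper_force: 0.0
```

```bash
python3 - <<'E'
from h import *
d=shot('wrist','w7.png'); s=arm.sense(); print(s['clock'],s['tcp_pos'],s['ee_rot'],s['wrist_force'],s['joint_positions'])
P=cloud(d); w=mask_hsv(d['image']); x,y,z=P[...,0],P[...,1],P[...,2]
g=(y<-60)&(y>-230)
for nm,m in [('head',(~w)&(z>78)&(z<88)&(x>600)&(x<680)&g),('ptr/fin',(~w)&(z>68)&(z<78)&(x>655)&(x<760)&g),('plate',w&(z>70)&(z<78)&g&(x>570)&(x<690))]:
    k,l,st,c=cv2.connectedComponentsWithStats(m.astype(np.uint8))
    for i in range(1,k):
        if st[i,4]>20: print(nm,c[i].round(),st[i,4],np.percentile(P[l==i],[2,98],axis=0).round(1).tolist())
E
```

```text
11.05 [ 629.80223732 -147.07654186  131.79939965] [ 7.04966946e-01  7.09234897e-01 -6.22567256e-04 -2.66051161e-03] [0.2097618  1.05223792 0.04061235] [-4.02008097e-01  5.30348115e-01  1.44151785e+00  8.87977100e-04
  1.17512982e+00 -4.08388384e-01]
head [265. 243.] 1249 [[614.5, -157.6, 79.7], [629.9, -136.4, 83.7]]
head [327. 255.] 2075 [[646.8, -175.9, 78.2], [663.6, -136.5, 83.6]]
ptr/fin [444. 114.] 403 [[696.8, -82.0, 69.9], [728.1, -79.5, 74.0]]
ptr/fin [391. 208.] 150 [[684.4, -131.4, 68.6], [695.7, -128.6, 73.6]]
ptr/fin [335. 220.] 82 [[655.3, -136.9, 68.6], [663.6, -136.1, 77.9]]
plate [285. 208.] 3040 [[582.5, -134.1, 70.8], [681.5, -126.3, 75.7]]
```

View pics/w7.png

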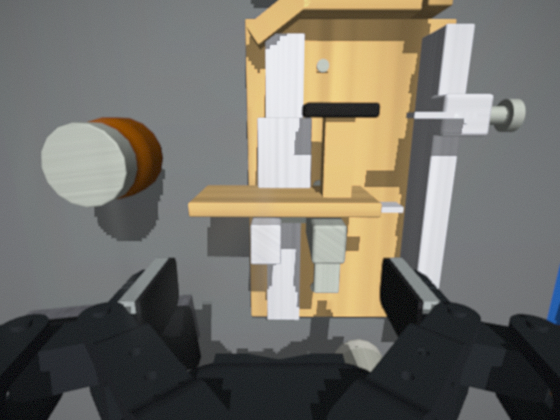

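The straddle looks right: post at (265,243) and cam at (327,243) lie between the fingers. The pointer is at (391,208), y ≈ -130.0, and the fin at (414,115), y ≈ -80.75. Descending behind the plate.

Call:
{"op": "apply_moves", "data": {
  "steps": [
    [0.06,-0.2,0,-0.04,100],
    [0.06,-0.2,-0.3,-0.04,100],
    [0.06,-0.2,-0.8,-0.04,100],
    [0.06,-0.2,-1.3,-0.04,100],
    [0.06,-0.2,-1.6,-0.04,100],
    [0.06,-0.2,-1.75,-0.04,100],
    [0.06,-0.2,-1.75,-0.04,100],
    [0.06,-0.2,-1.75,-0.04,100]
  ]
}}

```text
clock: 11.85
tcp_pos: [633.6, -157.7, 65.8]
ee_rot: [0.709, 0.705, 0.0, 0.0]
wrist_force: [-0.6, 0.7, 0.5]
grip_width: 85.5
gripper_force: 0.0
```

Call:
{"op": "apply_moves", "data": {
  "steps": [
    [-0.03,0.1,-0.07,0.03,100],
    [-0.03,0.2,-0.07,0.03,100],
    [-0.03,0.3,-0.07,0.03,100],
    [-0.03,0.4,-0.07,0.03,100],
    [-0.03,0.5,-0.07,0.03,100],
    [-0.03,0.6,-0.07,0.03,100],
    [-0.03,0.65,-0.07,0.03,100]
  ]
}}

```text
clock: 12.55
tcp_pos: [632.1, -131.5, 62.9]
ee_rot: [0.707, 0.707, -0.0, 0.0]
wrist_force: [-1.8, -4.0, 3.1]
grip_width: 85.1
gripper_force: 2.1
```

```bash
cat > chk.py <<'E'
from h import *
import sys
d=shot('wrist',sys.argv[1]); s=arm.sense(); print(s['clock'],s['tcp_pos'],s['ee_rot'],s['wrist_force'],s['grip_width'],s['gripper_force'])
P=cloud(d); w=mask_hsv(d['image']); x,y,z=P[...,0],P[...,1],P[...,2]
g=(y<-40)&(y>-230)
for nm,m in [('head',(~w)&(z>79)&(z<85)&(x>612)&(x<668)&g),('ptr/fin',(~w)&(z>69)&(z<78)&(x>681)&(x<760)&g),('plate',w&(z>70)&(z<78)&g&(x>570)&(x<690))]:
    k,l,st,c=cv2.connectedComponentsWithStats(m.astype(np.uint8))
    for i in range(1,k):
        if st[i,4]>40: print(nm,c[i].round(),st[i,4],np.percentile(P[l==i],[2,98],axis=0).round(1).tolist(),P[l==i].mean(0).round(2)[1])
E
python3 chk.py w8.png
```

```text
12.6 [ 632.06837905 -131.19243488   62.84013558] [ 7.07016690e-01  7.07196823e-01 -1.37017200e-05  2.32156736e-04] [-0.90143281 -2.24198104  2.70894581] 85.63302056962365 1.608400158584118
head [249. 322.] 2905 [[614.4, -144.0, 79.7], [629.7, -123.1, 83.6]] -132.73
head [348. 323.] 3365 [[646.7, -148.9, 79.2], [663.6, -123.2, 83.5]] -133.35
ptr/fin [518. 161.] 899 [[696.5, -82.3, 69.3], [721.3, -79.3, 73.8]] -80.71
ptr/fin [446. 264.] 398 [[684.4, -118.7, 69.3], [695.7, -115.2, 73.7]] -116.65
ptr/fin [434. 290.] 120 [[684.7, -126.0, 69.4], [688.4, -124.7, 77.9]] -125.37
plate [278. 266.] 7715 [[582.6, -120.9, 70.4], [681.2, -113.0, 75.6]] -116.33
```

Call:
{"op": "apply_moves", "data": {
  "steps": [
    [0,0.1,0,0,100],
    [0,0.2,0,0,100],
    [0,0.3,0,0,100],
    [0,0.4,0,0,100],
    [0,0.5,0,0,100],
    [0,0.6,0,0,100],
    [0,0.7,0,0,100],
    [0,0.78,0,0,100],
    [0,0.82,0,0,100],
    [0,0.82,0,0,100]
  ]
}}

```text
clock: 13.6
tcp_pos: [632.0, -98.9, 62.8]
ee_rot: [0.707, 0.707, -0.0, 0.0]
wrist_force: [-2.7, -4.5, 3.7]
grip_width: 85.5
gripper_force: 2.4
```

```bash
python3 chk.py w9.png
```

```text
13.65 [632.00413461 -99.02143171  62.80146862] [ 7.07077498e-01  7.07135971e-01 -1.98424965e-04  3.00647059e-04] [-2.35895873 -5.61584659  4.11886749] 85.63919747567874 2.43963360786438
head [249. 322.] 2915 [[614.4, -111.6, 79.9], [629.6, -90.6, 83.6]] -100.17
head [348. 323.] 3353 [[646.5, -116.5, 79.3], [663.4, -90.5, 83.6]] -100.74
ptr/fin [511. 254.] 1158 [[696.6, -82.4, 69.2], [728.0, -79.0, 73.6]] -80.4
ptr/fin [446. 265.] 390 [[684.4, -86.1, 69.3], [695.6, -82.6, 73.7]] -84.1
ptr/fin [434. 289.] 119 [[682.3, -93.4, 69.3], [687.9, -90.2, 77.6]] -92.72
plate [278. 266.] 7697 [[582.4, -88.4, 70.5], [681.2, -80.4, 75.6]] -83.77
```

Call:
{"op": "apply_moves", "data": {
  "steps": [
    [0,0.05,0,0,100],
    [0,0.09,0,0,100],
    [0,0.09,0,0,100],
    [0,0.09,0,0,100],
    [0,0.09,0,0,100]
  ]
}}

```text
clock: 14.15
tcp_pos: [632.0, -95.5, 62.8]
ee_rot: [0.707, 0.707, -0.0, 0.0]
wrist_force: [-1.0, -4.5, 4.6]
grip_width: 85.4
gripper_force: 2.5
```

```bash
cat >> chk.py <<'E'
for nm,a,b in [('ptr',686,693),('fin',699,708)]:
    q=P[(~w)&(z>70)&(z<78)&(x>a)&(x<b)&g&(y>-100)]; print(nm,len(q),np.percentile(q[:,1],[3,50,97]).round(2),np.median(q[:,2]).round(1))
im=d['image'][180:320,380:560,::-1]; cv2.imwrite('pics/c_'+sys.argv[1],cv2.resize(im,None,fx=4,fy=4,interpolation=cv2.INTER_CUBIC))
E
python3 chk.py w10.png
```

```text
14.2 [631.99907757 -95.56858233  62.80779194] [ 7.07112808e-01  7.07100649e-01 -2.06429987e-04  3.26058118e-04] [-0.93148916 -4.88557769  4.23909396] 85.21814336477003 2.528443783521652
head [249. 323.] 2907 [[614.3, -108.1, 79.9], [629.6, -87.1, 83.6]] -96.82
head [348. 323.] 3355 [[646.6, -113.1, 79.2], [663.4, -87.2, 83.6]] -97.35
ptr/fin [494. 264.] 1547 [[685.4, -82.5, 69.2], [728.1, -79.0, 73.7]] -80.46
ptr/fin [434. 289.] 118 [[684.3, -90.3, 69.3], [688.1, -88.7, 77.8]] -89.47
plate [278. 266.] 7638 [[582.4, -84.8, 70.5], [681.2, -77.0, 75.7]] -80.35
ptr 288 [-89.88 -81.28 -79.46] 72.5
fin 278 [-82.2  -80.37 -78.99] 72.5
```

View pics/c_w10.png

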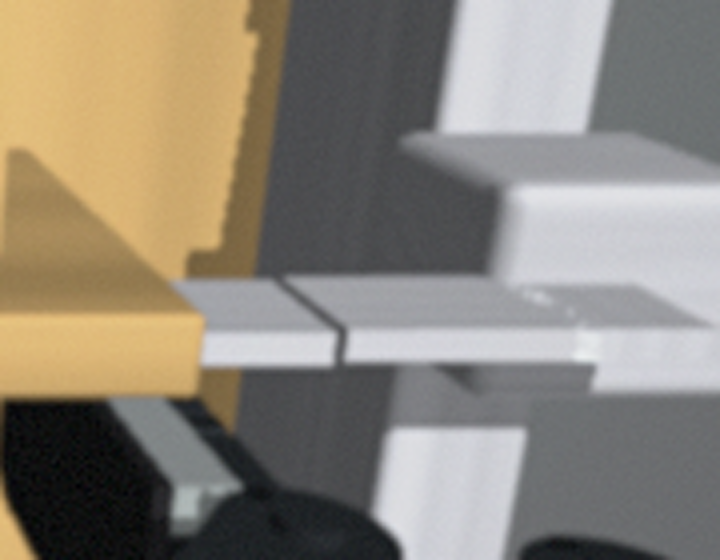

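The crop shows the pointer (left, edge at about y=283/365) and the fin (right, edge at about y=277/362) in line to about 0.2 mm, with the cam still open. I'll dwell, then squeeze.

Call:
{"op": "apply_moves", "data": {
  "steps": [
    [0,0.005,0,0,100],
    [0,0.005,0,0,100],
    [0,0.005,0,0,100],
    [0,0.005,0,0,100],
    [0,0.005,0,0,100],
    [0,0.005,0,0,100],
    [0,0.005,0,0,100],
    [0,0.005,0,0,100],
    [0,0.005,0,0,100],
    [0,0.005,0,0,100]
  ],
  "grip_force": 40
}}

```text
clock: 15.2
tcp_pos: [632.0, -95.5, 62.8]
ee_rot: [0.707, 0.707, -0.0, 0.0]
wrist_force: [-2.0, -5.9, 3.2]
grip_width: 85.3
gripper_force: 2.8
```

Call:
{"op": "apply_moves", "data": {
  "steps": [
    [0,0,0,0,92],
    [0,0,0,0,85],
    [0,0,0,0,80],
    [0,0,0,0,75],
    [0,0,0,0,70],
    [0,0,0,0,65],
    [0,0,0,0,65]
  ]
}}

```text
clock: 15.9
tcp_pos: [631.6, -95.5, 62.6]
ee_rot: [0.707, 0.707, -0.001, 0.0]
wrist_force: [-1.9, -5.5, 2.6]
grip_width: 55.3
gripper_force: 3.2
```

```bash
python3 chk.py w11.png
```

```text
15.95 [631.60014849 -95.51588708  62.55869167] [ 7.07155619e-01  7.07057722e-01 -5.54117734e-04  2.15127575e-05] [-2.77324079 -5.54361618  3.67963638] 55.643570435415526 3.219168232753873
head [380. 290.] 117 [[660.9, -88.4, 79.1], [667.5, -82.8, 84.9]] -84.8
head [239. 322.] 2335 [[612.3, -107.6, 79.7], [624.5, -87.1, 83.6]] -96.53
head [334. 321.] 3177 [[641.4, -107.9, 79.3], [660.3, -87.1, 83.6]] -96.28
ptr/fin [495. 264.] 1548 [[685.4, -82.5, 69.2], [727.7, -79.0, 73.7]] -80.45
plate [280. 267.] 7756 [[582.5, -84.9, 70.5], [681.2, -77.0, 75.6]] -80.35
ptr 227 [-82.57 -80.5  -79.36] 72.3
fin 288 [-82.47 -80.4  -78.99] 72.5
```

Call:
{"op": "apply_moves", "data": {
  "steps": [
    [0,0,0,0,60],
    [0,0,0,0,55],
    [0,0,0,0,50],
    [0,0,0,0,46],
    [0,0,0,0,42],
    [0,0,0,0,38],
    [0,0,0,0,34],
    [0,0,0,0,30],
    [0,0,0,0,30],
    [0,0,0,0,30]
  ]
}}

```text
clock: 16.95
tcp_pos: [632.2, -95.6, 63.4]
ee_rot: [0.707, 0.707, -0.0, 0.001]
wrist_force: [-3.6, -4.6, 6.9]
grip_width: 34.7
gripper_force: 40.5
```

```bash
python3 chk.py w12.png
```

```text
17.0 [632.23978995 -95.55389286  63.44433066] [ 7.07204416e-01  7.07008723e-01 -2.18844853e-05  7.61262963e-04] [-4.16899844 -5.13626798  5.97865574] 34.52699610710552 40.46475984156132
head [355. 287.] 230 [[651.6, -85.0, 79.2], [662.7, -82.6, 84.8]] -84.02
head [250. 322.] 2920 [[614.8, -108.3, 79.8], [629.9, -87.2, 83.6]] -96.92
head [305. 322.] 3227 [[632.5, -109.0, 79.5], [649.4, -87.3, 83.6]] -97.08
head [335. 308.] 65 [[650.9, -99.4, 79.1], [651.7, -88.9, 83.8]] -92.94
head [221. 309.] 52 [[612.6, -99.6, 79.1], [613.2, -89.3, 83.3]] -93.06
head [384. 303.] 69 [[664.5, -90.3, 80.5], [667.9, -88.8, 84.9]] -89.48
ptr/fin [492. 263.] 1530 [[685.3, -82.5, 69.2], [727.9, -79.0, 73.7]] -80.44
plate [278. 266.] 7596 [[582.5, -85.0, 70.5], [681.1, -77.1, 75.6]] -80.43
ptr 216 [-82.63 -80.57 -79.43] 72.4
fin 278 [-82.31 -80.29 -79.02] 72.5
```

View pics/w12.png

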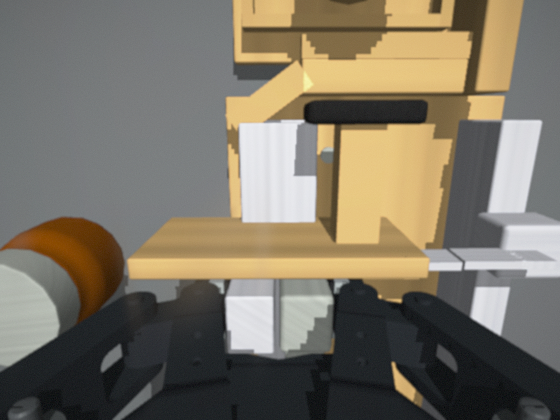

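The cam is closed against the post: blocks at (252,315) and (305,315), with the 2 mm gap. The pointer meets the fin at (450,260), about 0.3 mm short, so I'll give it a tiny nudge and hold.

Call:
{"op": "apply_moves", "data": {
  "steps": [
    [0,0.007,0,0,30],
    [0,0.007,0,0,30],
    [0,0.007,0,0,30],
    [0,0.007,0,0,30],
    [0,0.007,0,0,30],
    [0,0.007,0,0,30]
  ]
}}

```text
clock: 17.6
tcp_pos: [632.3, -95.4, 63.4]
ee_rot: [0.707, 0.707, -0.0, 0.001]
wrist_force: [-3.3, -5.8, 7.8]
grip_width: 34.8
gripper_force: 40.7
```

```bash
python3 chk.py w13.png | grep -E "^1|ptr|fin|plate"; python3 - <<'E'
from h import *
d=shot('top'); P=cloud(d); w=mask_hsv(d['image']); x,y,z=P[...,0],P[...,1],P[...,2]
q=P[w&(z>45)&(z<75)&(x>610)&(x<720)&(y>0)&(y<160)]; print('last',len(q),np.percentile(q,[2,98],axis=0).round(1).tolist())
E
```

```text
17.65 [632.25911833 -95.39899762  63.44763256] [ 7.07185477e-01  7.07027559e-01 -8.09318045e-05  8.52240240e-04] [-3.93913028 -5.56147562  6.73178242] 34.977202699736885 40.687279254198074
ptr/fin [491. 263.] 1523 [[685.3, -82.5, 69.2], [727.8, -78.9, 73.7]] -80.4
plate [278. 266.] 7608 [[582.4, -84.8, 70.5], [681.2, -76.9, 75.6]] -80.28
ptr 214 [-82.57 -80.46 -79.21] 72.4
fin 294 [-82.48 -80.38 -78.97] 72.4
last 336 [[643.2, 19.6, 45.9], [681.5, 97.8, 65.4]]
```

Aligned to within about 0.2 mm. Handing in.

```bash
python3 -c "
from bench import arm
print(arm.sign_off())"
```

```text
the job is handed in; nothing more can be done
None
```

I handed the job in at about 17.7 s: the tray is home with the last on it, the cam was squeezed closed after a pause on the mark, and the gripper still holds post and cam with the pointer about 0.2 mm from the mark.

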